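Lid the kitchen canisters

TASK

Close the four open white canisters on the kitchen counter: put each wooden lid on the canister that it matches in shape and size, seated fully home, flat on the rim and, for the square and oblong ones, in line with its sides. Leave the canisters standing where they are and do not knock over the salt and pepper shakers.

Things in the scene. Friction and masses are not known exactly. Their poses are not given: they have to be found in the camera images.
- big_round_lid_mid (a point): Large round bamboo lid, plate 112 mm in diameter, plug 74 mm, about 0.12 kg; fits the large round canister. 44 mm tall: plug 6 mm deep below, plate 8 mm thick, round knob 24 mm across, 30 mm tall on top. This point: centre, half-way up (22 mm above its underside); z up. Starts flat on the counter on its plug. Seated: plug inside the mouth, plate on the rim, this point 16 mm above the rim.
- small_round_lid_mid (a point): Small round bamboo lid, plate 79 mm in diameter, plug 43 mm, about 0.06 kg; fits the small round canister. 44 mm tall: plug 6 mm deep below, plate 8 mm thick, round knob 24 mm across, 30 mm tall on top. This point: centre, half-way up (22 mm above its underside); z up. Starts flat on the counter on its plug. Seated: plug inside the mouth, plate on the rim, this point 16 mm above the rim.
- square_lid_mid (a point): Square bamboo lid, plate 96 x 96 mm, plug 58 x 58 mm, about 0.10 kg; fits the square canister. x, y along its sides. 44 mm tall: plug 6 mm deep below, plate 8 mm thick, bar knob 40 (x) x 16 (y), 30 mm tall on top. This point: centre, half-way up (22 mm above its underside); z up. Starts flat on the counter on its plug. Seated: plug inside the mouth, plate on the rim, this point 16 mm above the rim.
- oblong_lid_mid (a point): Oblong bamboo lid, plate 118 mm (along x) x 74 mm (along y), plug 82 x 38 mm, about 0.10 kg; fits the oblong canister. 44 mm tall: plug 6 mm deep below, plate 8 mm thick, bar knob 40 (x) x 16 (y), 30 mm tall on top. This point: centre, half-way up (22 mm above its underside); z up. Starts flat on the counter on its plug. Seated: plug inside the mouth, plate on the rim, this point 16 mm above the rim.
- big_round_rim (a point): Large round open canister of white stoneware: 100 mm outer and 90 mm inner diameter, 60 mm tall, 0.45 kg. This point: centre of the mouth, level with the rim; z up. Stands loose on the counter (surface at z = 0).
- small_round_rim (a point): Small round open canister of white stoneware: 68 mm outer and 59 mm inner diameter, 50 mm tall, 0.30 kg. This point: centre of the mouth, level with the rim; z up. Stands loose on the counter (surface at z = 0).
- square_rim (a point): Square open canister of white stoneware: 84 x 84 mm outside, 74 x 74 mm inside, 50 mm tall, 0.42 kg; x and y are parallel to its sides. This point: centre of the mouth, level with the rim; z up. Stands loose on the counter (surface at z = 0).
- oblong_rim (a point): Oblong open canister of white stoneware: 108 mm (x) x 64 mm (y) outside, 98 x 54 mm inside, 42 mm tall, 0.40 kg. This point: centre of the mouth, level with the rim; z up. Stands loose on the counter (surface at z = 0).
- salt_mid (a point): Bright steel salt shaker standing among the canisters, 36 mm in diameter, 70 mm tall; not part of the job. This point: its centre, half-way up.
- pepper_mid (a point): Dark wooden waisted pepper shaker standing among the canisters, 36 mm in diameter, 70 mm tall; not part of the job. This point: its centre, half-way up.
Things that resemble listed ones, but are neither listed nor needed, are in the scene too. Leave any purple look-alike of the part that bears big_round_lid_mid alone.

How it is judged:
By the outcome, as a careful person would: the job done as asked, in the order asked, and still so for the second after the job is handed in, with the robot touching nothing.
It also fails if it takes over 120 s, if anything falls off the work surface, if the arm or the gripper's body presses on something with over 40 N, if the wrist force passes 120 N, or if a joint passes its speed limit or range.

ROBOT

A 7-joint arm with a two-finger parallel gripper is mounted at the origin on the work surface. World frame = base frame: x ahead of the robot, y to its left, z up, the work surface at z = 0. Lengths are in mm, angles in rad, forces in N, time in s.
With the tool pointing down it reaches from about 375 to 925 mm from the base axis. Payload 3.1 kg.
Tool frame: the origin (TCP) lies at the very end of the fingers, on their centre line; the grasp point (between the pads) lies env.tcp_to_grasp behind it (env.tcp_to_grasp is the distance from the TCP to the grasp point, in mm); z points along the fingers, y is the line along which they close (so a half turn about z gives the same grasp; the last joint's range is limited). The gripper opens to 85 mm and grips with 20 to 120 N. Pads are 22 mm wide; open, the fingers measure 114 mm over their backs; the gripper's body (76 mm by 85 mm) begins 54 mm behind the grasp point. The pads swing forward as they close: fully open they stand 13 mm farther back than shut.
Start: joints at [1.023, 0.383, 0.044, 1.598, -0.018, 1.161, -0.05], TCP at [282.629, -585.341, 231.269] pointing down, gripper open.
Joint ranges: [-2.61, 2.61], [-0.41, 2.15], [-1.48, 1.57], [0, 2.5], [-1.57, 4.71], [0.05, 1.97], [-2.85, 2.85]. Speed limits (rad/s): [2.79, 2.79, 3.14, 3.14, 3.14, 3.14, 3.14].

INTERFACE

Orientations are given as a 3x3 rotation matrix whose columns are the frame's x, y, z axes.
In Python, from plant import readout, imaging, job, silhouettes, tip_of, env gives the robot as it stands.
- The arm moves only by the tool move_arm, never from a script. Its argument "deltas" is a list that holds one entry, the list of rows, each a list of 5 numbers: the shift along the tool's x, y, z in units of 25 mm (1.0 is 25 mm), then the turn about the tool's z in units of 5 degrees (1.0 is 5 degrees), then the gripper's target within -1 to 1 (shut at 1, half-way at 0, fully open at -1). A call has 1 to 12 rows; each row shifts and turns the commanded pose from where the row before left it, along the tool's axes as they then stand; what a row does not reach is not made up. A row lasts 1/12 s, in which the tool goes at most 41.7 mm and 7.16 degrees, less where a joint would pass 70% of its speed; a pose out of reach is approached as far as the arm can. A call is refused whole if a number of a shift passes 1 or a number of a turn 1, either way. A call with a gripper value outside its range is refused whole. The fingers move at their own pace and stop on an object; "force" is the grip in N (left out, the last holds). Time passes only in rows, so rows that do not move let the fingers close. It gives the time, the measured TCP pose, the force, the opening and the grip force at its end, in the units of the state.
- readout.observe(): the state, without advancing time (a new reading comes with each control period).
- imaging.grab_frame(name): name is "scene" or "top" or "wrist"; returns the picture (400x640x3 uint8, red, green, blue); there is no depth.
- imaging.camera_params(name): a dict with "fx", "fy", "cx", "cy" (pixels), "k1" (the pictures are not rectified: a ray, as slopes to the right and down, at radius r is drawn at 1 + k1 r^2 times it, then the intrinsics apply), "world_to_cam" (4x4, takes a point from world to camera coordinates). Camera axes: x right, y up, looking along -z (the intrinsics and any distortion apply to the point x, -y, -z); pixel columns grow to the right and rows downward; lengths in mm; the calibration is good to about 2 mm. A picture is of the moment at which its call begins: read the wrist's pose just before it. camera_params takes no time and is no camera call; for the wrist camera it gives the pose at the moment of the call.
- job.close_job(): hands the job in; it is judged then, once.
Trained networks look in the newest picture that a camera, given by its name, has taken for a name from the list of things; names that differ only in an ending like _2 or _b are one class to them, and where a whole thing is asked for, a point or a joint stands for the part that bears it (a point fixed in the world has none). Each returns a list of dicts, best first, with "conf" (0 to 1); they miss things now and then, are a little off and sometimes report something else, mostly with a low value. They report only what shows in the picture. A call takes as long as a camera call. They do not tell look-alikes from the thing itself.
- silhouettes(camera, target): "mask" (400x640 bool, what is visible of it) and "extent" ([centre column, centre row, width, height] in pixels, round what is visible of it).
- tip_of(camera, target): "pixel" ([row, column] in pixels: a listed point, or the origin of a listed thing).
The state is a dict: "time_s": time; "q": joint angles; "qd": joint speeds; "tau": joint torques, N m; "ee_pos": TCP position; "tcp_rot": TCP orientation; "ft_force": force on the tool from outside, world axes, zero at the start; "torque": the same for the moment, N m; "width": finger opening in mm; "grip_force": force on a finger pad.
Only numpy, scipy, OpenCV 4.12 (cv2) and the standard library are available. Lean on these libraries where they do the work, as an engineer would, in place of code of your own. Each camera call takes 0.05 s, during which the arm holds its last target. There are 200 camera calls.

## Working session

There is one attempt and no reset: what is moved stays moved. The work goes in short steps, Python scripts to look and compute and a tool call to move; the robot and the scene stay as the last step left them, time stands still between calls to the robot, and variables do not carry over. Pictures are saved under pics/ and viewed, at most 14 in all, crops included, and the job is handed in when it is done.

Besides the shell and the picture viewer there is one more tool, called after "Call:" as a command line: name --argument value ..., lists and objects as JSON in quotes. move_arm: Moves the arm, as the interface text tells. Its arguments: {"type":"object","properties":{"deltas":{"type":"array","items":{"type":"array","items":{"type":"array","items":{"type":"number"}}}},"force":{"type":"number"}},"required":["deltas"]}

```bash
mkdir -p pics; ls
cat > h.py <<'E'
import numpy as np, cv2
from plant import readout, imaging, job, silhouettes, tip_of, env
def save(cam,name):
    im=imaging.grab_frame(cam); cv2.imwrite('pics/'+name,im[:,:,::-1]); return im
def ray(cam,row,col,P=None):
    P=P or imaging.camera_params(cam); K=np.array([[P['fx'],0,P['cx']],[0,P['fy'],P['cy']],[0,0,1.]])
    u=cv2.undistortPoints(np.array([[[col,row]]],float),K,np.array([P['k1'],0,0,0,0]))[0,0]
    W=np.array(P['world_to_cam']); R=W[:3,:3]
    return -R.T@W[:3,3], R.T@np.array([u[0],-u[1],-1])
def at_z(cam,row,col,z,P=None):
    o,d=ray(cam,row,col,P); return (o+d*(z-o[2])/d[2])
def proj(cam,p,P=None):
    P=P or imaging.camera_params(cam); W=np.array(P['world_to_cam']); c=W[:3,:3]@np.array(p,float)+W[:3,3]
    x,y=c[0]/-c[2],-c[1]/-c[2]; s=1+P['k1']*(x*x+y*y)
    return P['fy']*y*s+P['cy'],P['fx']*x*s+P['cx']
E
python3 - <<'E'
from h import *
s=readout.observe(); print(s['time_s'],s['ee_pos'],s['tcp_rot'],s['width'],env.tcp_to_grasp)
save('top','top0.png')
H=dict(big_round_lid_mid=22,small_round_lid_mid=22,square_lid_mid=22,oblong_lid_mid=22,big_round_rim=60,small_round_rim=50,square_rim=50,oblong_rim=42,salt_mid=35,pepper_mid=35)
for n,z in H.items():
    for d in tip_of('top',n)[:3]:
        print(n,np.round(d['pixel']),round(d['conf'],2),np.round(at_z('top',*d['pixel'],z)))
save('scene','scene0.png')
E
```

```text
pics
0.0 [ 282.17885334 -584.46879391  229.83882703] [[ 9.00509305e-01  4.34834737e-01 -1.31996365e-03]
 [ 4.34836716e-01 -9.00506126e-01  2.39744208e-03]
 [-1.46144259e-04 -2.73288756e-03 -9.99996255e-01]] 85.50099945656113 18.700000000000003
big_round_lid_mid [253. 476.] 0.96 [ 328. -448.   22.]
big_round_lid_mid [229. 420.] 0.66 [ 394. -297.   22.]
small_round_lid_mid [133. 260.] 0.82 [665. 144.  22.]
square_lid_mid [183. 460.] 0.88 [ 522. -411.   22.]
oblong_lid_mid [206. 355.] 0.76 [ 458. -119.   22.]
big_round_rim [230. 188.] 0.91 [391. 326.  60.]
small_round_rim [179. 146.] 0.7 [528. 446.  50.]
square_rim [130. 350.] 0.71 [ 665. -104.   50.]
oblong_rim [212. 264.] 0.91 [441. 128.  42.]
salt_mid [139. 410.] 0.48 [ 644. -275.   35.]
pepper_mid [135. 262.] 0.51 [656. 136.  35.]
pepper_mid [139. 204.] 0.46 [642. 296.  35.]
pepper_mid [179. 144.] 0.46 [531. 455.  35.]
```

View pics/top0.png

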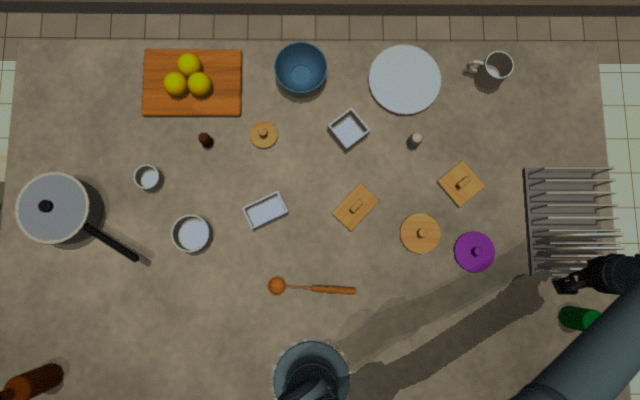

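View pics/scene0.png

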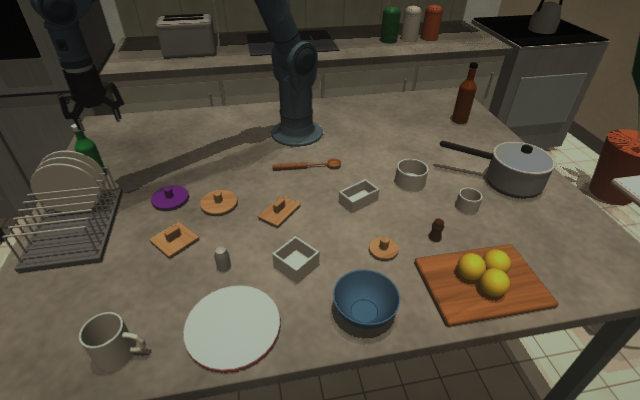

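The top picture shows the bamboo lids (col,row): big (420,233), purple decoy (475,251), square (460,183), oblong (355,207) and small (263,134). The canisters are big (190,233), small (147,178), square (349,130) and oblong (265,211). All networks agree, apart from the decoy, and the "small lid" and "pepper" confusions. Next I get the orientations.

```bash
cat >> h.py <<'E'
def rect(cam,name,z,P=None,near=None):
    best=None
    for d in silhouettes(cam,name):
        m=d['mask'].astype(np.uint8); cs,_=cv2.findContours(m,cv2.RETR_EXTERNAL,cv2.CHAIN_APPROX_NONE)
        if not cs: continue
        c=max(cs,key=cv2.contourArea)[:,0]
        if len(c)<5: continue
        w=np.array([at_z(cam,y,x,z,P)[:2] for x,y in c],np.float32)
        (cx,cy),(a,b),t=cv2.minAreaRect(w)
        if b>a: a,b,t=b,a,t+90
        print(name,'conf %.2f centre %.1f %.1f size %.0f %.0f yaw(long) %.1f'%(d['conf'],cx,cy,a,b,(t+90)%180-90))
def go(xy,z,yaw):
    """turns and shifts from the pose now, turn made first"""
    s=readout.observe(); R=np.array(s['tcp_rot']); p=np.array(s['ee_pos'])
    y0=np.degrees(np.arctan2(R[1,0],R[0,0])); dy=(yaw-y0+90)%180-90
    t=np.radians(y0+dy); d=np.array([xy[0]-p[0],xy[1]-p[1]])
    print('t %.2f pos %s yaw %.1f w %.1f F %s grip %.1f'%(s['time_s'],np.round(p,1),y0,s['width'],np.round(s['ft_force'],1),s['grip_force']))
    print('turn %.2f units; then x %.2f y %.2f z %.2f units'%(-dy/5,(d@[np.cos(t),np.sin(t)])/25,(d@[np.sin(t),-np.cos(t)])/25,(p[2]-z)/25))
E
python3 - <<'E'
from h import *
imaging.grab_frame('top')
for n,z in dict(square_lid_mid=14,oblong_lid_mid=14,square_rim=50,oblong_rim=42,big_round_lid_mid=14,small_round_lid_mid=14,big_round_rim=60,small_round_rim=50).items(): rect('top',n,z)
P=imaging.camera_params('wrist'); W=np.array(P['world_to_cam']); print(-W[:3,:3].T@W[:3,3],W[:3,:3],P['fx'])
go((522,-411),200,25)
E
```

```text
square_lid_mid conf 0.97 centre 521.9 -416.8 size 97 96 yaw(long) -51.6
oblong_lid_mid conf 0.81 centre 456.9 -119.3 size 121 77 yaw(long) -42.2
square_rim conf 0.67 centre 666.1 -101.1 size 94 92 yaw(long) -52.8
square_rim conf 0.39 centre 452.8 -117.2 size 114 73 yaw(long) -44.3
oblong_rim conf 0.87 centre 445.1 124.6 size 110 69 yaw(long) -65.2
oblong_rim conf 0.69 centre 452.8 -117.8 size 116 74 yaw(long) -45.5
big_round_lid_mid conf 0.78 centre 383.3 -297.7 size 109 109 yaw(long) 44.1
big_round_lid_mid conf 0.61 centre 335.2 -444.7 size 111 109 yaw(long) 89.8
small_round_lid_mid conf 0.96 centre 662.7 134.2 size 75 75 yaw(long) 46.1
big_round_rim conf 0.88 centre 382.0 315.0 size 110 97 yaw(long) 89.9
big_round_rim conf 0.34 centre 650.0 131.0 size 75 74 yaw(long) 44.7
small_round_rim conf 0.73 centre 652.8 130.7 size 77 76 yaw(long) -89.8
small_round_rim conf 0.56 centre 532.3 440.3 size 84 66 yaw(long) 59.1
[ 342.66749439 -557.35919913  375.03933575] [[ 4.35000561e-01 -9.00430149e-01  2.42055340e-04]
 [ 8.68956749e-01  4.19725181e-01 -2.62192565e-01]
 [ 2.35984494e-01  1.14264249e-01  9.65015544e-01]] 283.31709967140836
t 1.05 pos [ 282.6 -585.3  231.3] yaw 25.8 w 85.3 F [-0.9 -0.3  0.4] grip 0.0
turn 0.15 units; then x 11.63 y -2.27 z 1.25 units
```

Call:
move_arm --deltas '[[[0,0,0.2,1,-1],[0,0,0.2,1,-1],[0,0,0.2,1,-1],[0,0,0.2,1,-1],[0,0,0.2,1,-1],[0,0,0.2,1,-1],[0,0,0.2,1,-1],[0,0,0.2,1,-1],[0,0,0.2,1,-1],[0,0,0.2,1,-1],[0,0,0.2,1,-1],[0,0,0.2,1,-1]]]' --force 40

```text
time_s: 2.05
ee_pos: [282.8, -585.3, 171.1]
tcp_rot: [[0.824, -0.566, 0.0], [-0.566, -0.824, -0.0], [0.0, -0.0, -1.0]]
ft_force: [-0.8, -0.5, 0.4]
width: 85.4
grip_force: 0.0
```

Call:
move_arm --deltas '[[[0.6,-1,0.2,1,-1],[0.4,-1,0.2,1,-1],[0.3,-1,0.1,1,-1],[0,-1,0,0.5,-1],[0,-1,0,0,-1],[0,-1,0,0,-1],[0,-1,0,0,-1],[0,-1,0,0,-1],[0,-1,0,0,-1],[0,-1,0,0,-1],[0,-1,0,0,-1],[0,-0.5,0,0,-1]]]'

```text
time_s: 3.05
ee_pos: [525.5, -411.0, 158.8]
tcp_rot: [[0.623, -0.782, 0.002], [-0.782, -0.623, 0.002], [-0.0, -0.003, -1.0]]
ft_force: [0.9, 0.5, -0.5]
width: 85.5
grip_force: 0.0
```

```bash
cat >> h.py <<'E'
def look(name,ztop,zmid,pic=None,cam='wrist'):
    P=imaging.camera_params(cam); im=imaging.grab_frame(cam)
    if pic: cv2.imwrite('pics/'+pic,im[:,:,::-1])
    rect(cam,name,ztop,P)
    for d in tip_of(cam,name)[:3]: print(' tip %.2f'%d['conf'],np.round(d['pixel']),np.round(at_z(cam,*d['pixel'],zmid,P),1))
E
python3 - <<'E'
from h import *
look('square_lid_mid',14,22,'w1.png'); go((522,-415),160,-52)
E
```

```text
square_lid_mid conf 0.97 centre 525.9 -421.9 size 97 96 yaw(long) 38.6
 tip 0.71 [186. 327.] [ 523.9 -422.7   22. ]
t 3.20 pos [ 522.3 -414.   158.6] yaw -51.6 w 85.5 F [ 0.1 -0.  -0. ] grip 0.0
turn 0.09 units; then x 0.02 y 0.04 z -0.06 units
```

View pics/w1.png

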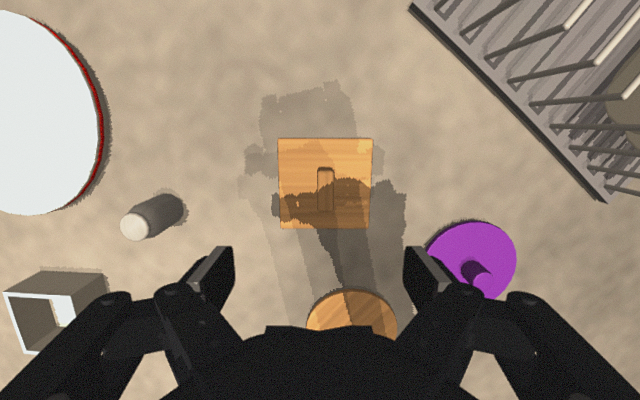

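The wrist picture shows the square lid at about (325,183), with its bar knob pointing up the image, in line with the fingers. Salt stands clear on the left.

Call:
move_arm --deltas '[[[0.3,0.15,0.8,0,-1],[0,0,1,0,-1],[0,0,1,0,-1],[0,0,1,0,-1],[0,0,1,0,-1],[0,0,0.85,0,-1],[0,0,0,0,1],[0,0,0,0,1],[0,0,0,0,1],[0,0,0,0,1],[0,0,0,0,1],[0,0,0,0,1]]]' --force 40

```text
time_s: 4.2
ee_pos: [524.9, -424.1, 19.9]
tcp_rot: [[0.619, -0.785, 0.004], [-0.785, -0.619, -0.002], [0.004, -0.001, -1.0]]
ft_force: [-0.1, -0.3, 1.1]
width: 15.3
grip_force: 39.3
```

Run:
```python
from h import *
go((665,-103),170,-52.5)
```

```text
t 4.20 pos [ 524.9 -424.1   19.9] yaw -51.7 w 15.3 F [-0.1 -0.3  1.1] grip 39.3
turn 0.16 units; then x -6.78 y -12.26 z -6.00 units
```

Call:
move_arm --deltas '[[[0,0,-0.6,0,1],[0,0,-1,0,1],[0,0,-1,0,1],[0,0,-1,0,1],[-0.3,-0.5,-1,0.1,1],[-0.5,-1,-0.6,0,1],[-0.6,-1,0,0,1],[-0.6,-1,0,0,1],[-0.6,-1,0,0,1],[-0.6,-1,0,0,1],[-0.6,-1,0,0,1],[-0.6,-1,0,0,1]]]'

```text
time_s: 5.2
ee_pos: [604.2, -219.9, 148.9]
tcp_rot: [[0.613, -0.79, 0.001], [-0.79, -0.613, -0.0], [0.001, -0.0, -1.0]]
ft_force: [0.0, 0.1, -1.3]
width: 15.0
grip_force: 39.3
```

Call:
move_arm --deltas '[[[-0.6,-1,0,0,1],[-0.6,-1,0,0,1],[-0.6,-1,0,0,1],[-0.6,-1,0,0,1],[-0.6,-0.8,0,0,1],[0,0,0,0,1],[0,0,0,0,1]]]'

```text
time_s: 5.78
ee_pos: [653.4, -84.7, 148.5]
tcp_rot: [[0.617, -0.787, 0.001], [-0.787, -0.617, 0.001], [-0.001, -0.001, -1.0]]
ft_force: [-0.4, -0.9, -0.7]
width: 15.3
grip_force: 39.3
```

Run:
```python
from h import *
s=readout.observe(); z=s['ee_pos'][2]-19.9
look('square_rim',50,50,'w2.png'); look('square_lid_mid',z+14,z+22); look('square_rim',50,50,cam='top'); go((665,-103),170,-52.5)
```

```text
square_rim conf 0.71 centre 690.5 -123.7 size 85 37 yaw(long) 38.0
 tip 0.97 [172. 310.] [ 676.4 -102.9   50. ]
square_lid_mid conf 0.72 centre 651.6 -90.7 size 96 96 yaw(long) -52.4
 tip 0.86 [257. 320.] [650.5 -90.3 150.6]
t 6.23 pos [652.6 -89.6 147.6] yaw -52.3 w 15.4 F [-0.7  0.9 -1.8] grip 39.3
turn 0.04 units; then x 0.73 y -0.07 z -0.90 units
```

View pics/w2.png

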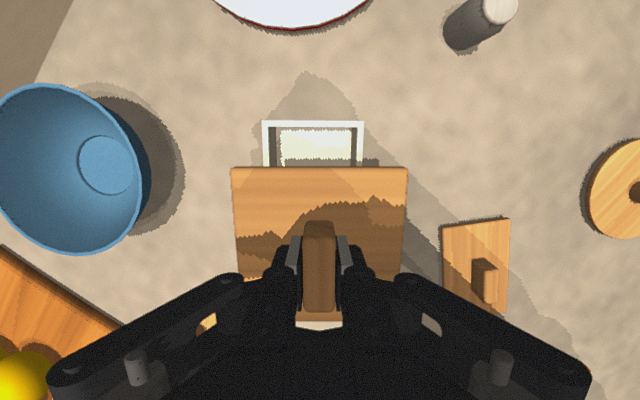

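Run:
```python
from h import *
for r,c in ((121,262),(121,363)): print(np.round(at_z('wrist',r,c,50),1))
for p in ((676,-104),(665,-104)):
    print(p,[np.round(proj(k,(*p,50))) for k in('wrist','top')])
go((676,-104),99,-52.5)
```

```text
[ 732.9 -118.    50. ]
[ 667.1 -168.8   50. ]
(676, -104) [array([176., 307.]), array([126., 349.])]
(665, -104) [array([184., 317.]), array([130., 349.])]
t 6.23 pos [652.6 -89.6 147.6] yaw -52.3 w 15.4 F [-0.7  0.9 -1.8] grip 39.3
turn 0.04 units; then x 1.03 y -0.39 z 1.94 units
```

The wrist picture shows the held lid square in the gripper. The canister's far rim corners are at (262,121) and (363,121), which puts its centre at about (674,-107). I correct, then lower to just above seating.

Call:
move_arm --deltas '[[[0.6,-0.25,0,0,1],[0.5,0,0,0,1],[0,0,0.8,0,1],[0,0,0.8,0,1],[0,0,0.6,0,1],[0,0,0.5,0,1],[0,0,0.3,0,1],[0,0,0.25,0,1],[0,0,0,0,1],[0,0,0,0,1]]]'

```text
time_s: 7.07
ee_pos: [675.0, -106.4, 66.5]
tcp_rot: [[0.613, -0.79, 0.0], [-0.79, -0.613, -0.0], [0.0, -0.0, -1.0]]
ft_force: [0.6, 0.4, -0.8]
width: 15.1
grip_force: 39.3
```

Run:
```python
from h import *
look('square_rim',50,50,'w3.png'); go((674,-107),64,-52.3)
im=imaging.grab_frame('scene'); cv2.imwrite('pics/s3.png',cv2.resize(im[210:310,230:370,::-1],None,fx=4,fy=4))
```

```text
square_rim conf 0.89 centre 704.7 -142.2 size 68 2 yaw(long) 37.8
t 7.22 pos [ 675.7 -106.5   67.6] yaw -52.2 w 15.0 F [ 0.2  0.3 -0.2] grip 39.3
turn 0.01 units; then x -0.03 y 0.07 z 0.14 units
```

View pics/s3.png

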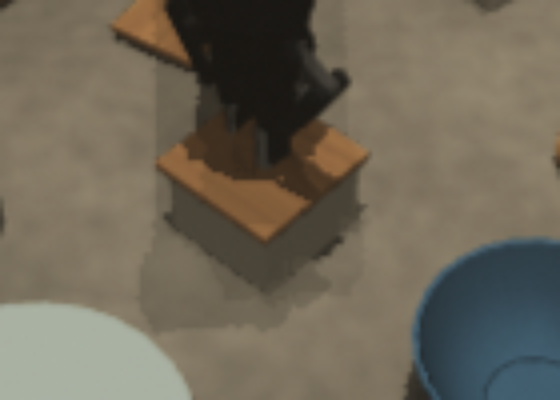

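The crop shows the lid plate centred over the square canister with even overhang and no contact force. I lower the last 3 mm, release and lift.

Call:
move_arm --deltas '[[[0,0,0.14,0,1],[0,0,0,0,1],[0,0,0,0,-1],[0,0,0,0,-1],[0,0,0,0,-1],[0,0,0,0,-1],[0,0,-0.6,0,-1],[0,0,-1,-0.8,-1],[0,0,-1,-1,-1],[0,0,-1,0,-1],[0,0,0,0,-1],[0,0,0,0,-1]]]'

```text
time_s: 8.27
ee_pos: [676.9, -106.9, 156.7]
tcp_rot: [[0.728, -0.685, 0.006], [-0.685, -0.728, -0.001], [0.005, -0.004, -1.0]]
ft_force: [0.1, -0.6, -0.1]
width: 85.4
grip_force: 0.0
```

Run:
```python
from h import *
look('square_lid_mid',58,66,cam='wrist'); 
print(np.round(imaging.camera_params('wrist')['cx']))
im=imaging.grab_frame('scene'); cv2.imwrite('pics/s4.png',cv2.resize(im[210:310,230:370,::-1],None,fx=4,fy=4))
go((457,-118),160,-43)
```

```text
square_lid_mid conf 0.89 centre 675.0 -105.7 size 98 97 yaw(long) -52.4
 tip 0.98 [212. 322.] [ 671.8 -105.8   66. ]
318.0
t 8.47 pos [ 673.5 -106.2  151.3] yaw -43.2 w 85.3 F [-0.9  0.1 -0.4] grip 0.0
turn -0.05 units; then x -6.01 y 6.25 z -0.35 units
```

View pics/s4.png

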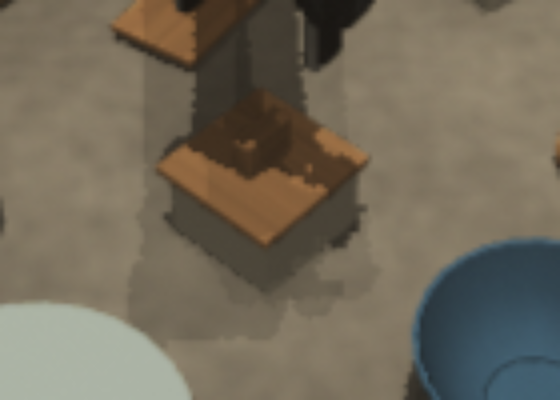

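The square lid sits flat and aligned. Next is the oblong lid.

Call:
move_arm --deltas '[[[-1,1,0,0,-1],[-1,1,0,0,-1],[-1,1,0,0,-1],[-1,1,0,0,-1],[-1,1,0,0,-1],[-1,1,0,0,-1],[0,0.25,0,0,-1],[0,0,0,0,-1],[0,0,0,0,-1]]]'

```text
time_s: 9.22
ee_pos: [458.4, -117.6, 152.5]
tcp_rot: [[0.728, -0.685, 0.0], [-0.685, -0.728, 0.0], [0.0, -0.0, -1.0]]
ft_force: [0.4, -0.3, -0.7]
width: 85.4
grip_force: 0.0
```

Run:
```python
from h import *
look('oblong_lid_mid',14,22); go((457,-118),160,-43)
```

```text
oblong_lid_mid conf 0.92 centre 460.7 -123.0 size 117 74 yaw(long) -43.5
oblong_lid_mid conf 0.27 centre 662.2 129.5 size 81 73 yaw(long) -61.0
 tip 0.82 [188. 322.] [ 461.  -125.8   22. ]
t 9.37 pos [ 460.3 -117.2  153.1] yaw -43.2 w 85.1 F [ 1.1  0.6 -0.5] grip 0.0
turn -0.03 units; then x -0.07 y 0.11 z -0.28 units
```

Call:
move_arm --deltas '[[[0.22,0.19,0.7,0,-1],[0,0,1,0,-1],[0,0,1,0,-1],[0,0,1,0,-1],[0,0,1,0,-1],[0,0,0.64,0,-1],[0,0,0,0,1],[0,0,0,0,1],[0,0,0,0,1],[0,0,0,0,1],[0,0,0,0,1],[0,0,0,0,1]]]'

```text
time_s: 10.37
ee_pos: [460.6, -124.9, 20.6]
tcp_rot: [[0.729, -0.685, 0.003], [-0.685, -0.729, -0.0], [0.002, -0.002, -1.0]]
ft_force: [1.0, -0.7, 2.3]
width: 15.0
grip_force: 41.1
```

Run:
```python
from h import *
go((440,126),140,-67)
```

```text
t 10.37 pos [ 460.6 -124.9   20.6] yaw -43.2 w 15.0 F [ 1.  -0.7  2.3] grip 41.1
turn 4.76 units; then x -9.56 y -3.16 z -4.78 units
```

Call:
move_arm --deltas '[[[0,0,-0.6,0,1],[0,0,-1,1,1],[0,0,-1,1,1],[0,0,-1,1,1],[0,0,-1,1,1],[-1,0,0,0.7,1],[-1,0,0,0,1],[-1,0,0,0,1],[-1,0,0,0,1],[-1,0,0,0,1],[-1,0,0,0,1],[-1,0.5,0,0,1]]]'

```text
time_s: 11.37
ee_pos: [385.8, 17.7, 134.7]
tcp_rot: [[0.409, -0.912, 0.003], [-0.912, -0.409, 0.012], [-0.01, -0.008, -1.0]]
ft_force: [0.2, 1.8, -0.4]
width: 15.4
grip_force: 40.7
```

Call:
move_arm --deltas '[[[-1,0,0,0,1],[-1,0,0,0,1],[-0.6,0,0,0,1],[0,0,0,0,1],[0,0,0,0,1],[0,0,0,0,1]]]'

```text
time_s: 11.87
ee_pos: [372.8, 24.6, 136.8]
tcp_rot: [[0.405, -0.914, 0.001], [-0.914, -0.405, 0.024], [-0.021, -0.01, -1.0]]
ft_force: [-0.0, -0.3, -1.5]
width: 15.0
grip_force: 40.7
```

Run:
```python
from h import *
s=readout.observe(); z=s['ee_pos'][2]-20
look('oblong_rim',42,42,'w5.png'); look('oblong_lid_mid',z+14,z+22);  go((440,126),62,-67)
```

```text
oblong_rim conf 0.64 centre 451.4 108.2 size 100 78 yaw(long) -63.4
 tip 0.55 [265. 202.] [450.2 125.9  42. ]
oblong_lid_mid conf 0.60 centre 372.9 24.8 size 115 74 yaw(long) -65.6
 tip 0.64 [252. 319.] [373.2  24.6 138.8]
t 12.17 pos [372.7  26.2 136.6] yaw -65.9 w 15.2 F [-1.1  0.2 -0.7] grip 40.7
turn 0.23 units; then x -2.62 y -4.04 z 2.98 units
```

View pics/w5.png

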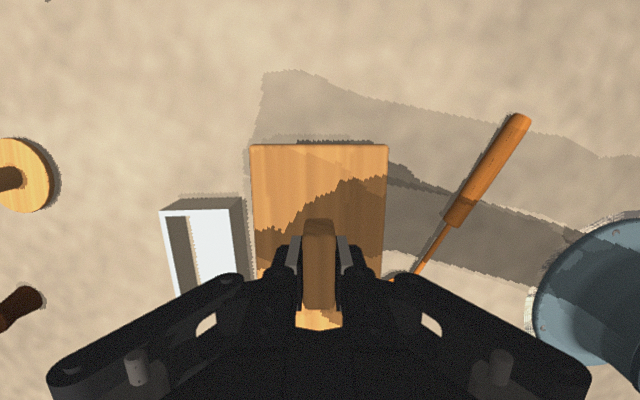

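The wrist picture shows the oblong canister left of the held lid, with its far rim corners at (160,209) and (231,209). Its left edge runs down to about (177,296).

Run:
```python
from h import *
A,B,C=[at_z('wrist',r,c,42)[:2] for r,c in((209,160),(209,231),(294,176))]
print(A,B,C,np.linalg.norm(B-A)); w=B-A; l=C-A
print('yaw from width',np.degrees(np.arctan2(w[1],w[0]))-90,'from long',np.degrees(np.arctan2(-l[1],-l[0])))
u=l/np.linalg.norm(l); c=(A+B)/2+54*u; print(c)
im=imaging.grab_frame('top'); rect('top','oblong_rim',42); go(c,62,-65)
cv2.imwrite('pics/t6.png',cv2.resize(im[180:245,220:310,::-1],None,fx=6,fy=6))
```

```text
[500.84891128  89.87752706] [441.85075998  63.16880555] [463.63742768 169.81599004] 64.76216226433976
yaw from width -245.64352898309616 from long -65.037946044259
[448.56086706 125.4788903 ]
oblong_rim conf 0.83 centre 444.4 124.5 size 107 67 yaw(long) -63.1
t 12.27 pos [372.6  26.2 136.6] yaw -65.9 w 15.4 F [-0.7 -0.  -1. ] grip 40.7
turn -0.17 units; then x -2.31 y -4.43 z 2.98 units
```

View pics/t6.png

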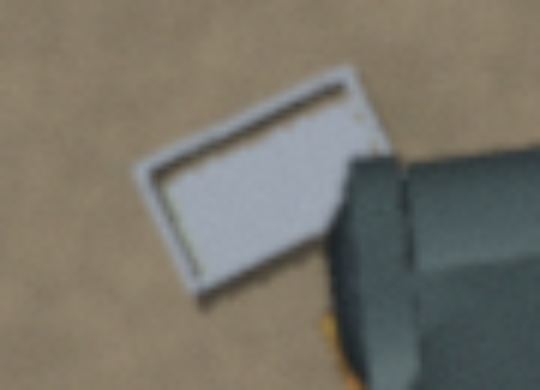

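The top crop shows the oblong canister tilted the same way, at about -65°, consistent with a centre of (448.5,125.5).

Call:
move_arm --deltas '[[[-0.4,-1,0,-0.1,1],[-0.6,-1,0,0,1],[-0.6,-1,0,0,1],[-0.7,-1,0,0,1],[0,-0.43,0,0,1],[0,0,0.6,0,1],[0,0,0.8,0,1],[0,0,0.6,0,1],[0,0,0.5,0,1],[0,0,0.5,0,1],[0,0,0.05,0,1],[0,0,0,0,1]]]'

```text
time_s: 13.27
ee_pos: [397.8, 46.8, 57.7]
tcp_rot: [[0.413, -0.911, -0.009], [-0.91, -0.413, 0.038], [-0.038, -0.007, -0.999]]
ft_force: [0.1, 0.2, -0.4]
width: 15.7
grip_force: 40.6
```

Run:
```python
from h import *
go((448.5,125.5),57,-65.5)
im=imaging.grab_frame('scene'); cv2.imwrite('pics/s7.png',cv2.resize(im[160:240,305:415,::-1],None,fx=5,fy=5))
```

```text
t 13.27 pos [397.8  46.8  57.7] yaw -65.6 w 15.7 F [ 0.1  0.2 -0.4] grip 40.6
turn -0.02 units; then x -2.02 y -3.15 z 0.03 units
```

View pics/s7.png

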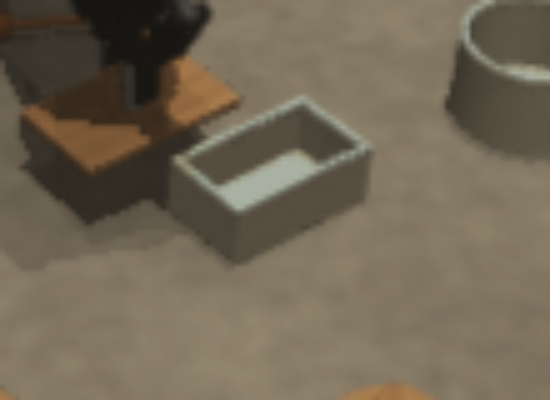

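The crop shows the lid stopped short, beside the canister and clear of it, because the inner reach edge slowed the move. I raise and check.

Call:
move_arm --deltas '[[[0,0,-0.6,0,1],[0,0,-0.8,0,1],[0,0,-0.8,0,1],[0,0,-0.6,0,1],[0,0,0,0,1]]]'

```text
time_s: 13.73
ee_pos: [402.7, 44.7, 132.1]
tcp_rot: [[0.412, -0.911, 0.002], [-0.91, -0.412, 0.041], [-0.037, -0.019, -0.999]]
ft_force: [0.7, 0.2, -0.4]
width: 15.0
grip_force: 40.8
```

Run:
```python
from h import *
go((448.5,125.5),57,-65.5)
```

```text
t 13.73 pos [402.7  44.7 132.1] yaw -65.6 w 15.0 F [ 0.7  0.2 -0.4] grip 40.8
turn -0.03 units; then x -2.18 y -3.01 z 3.01 units
```

Call:
move_arm --deltas '[[[-0.4,-1,0,0,1],[-0.8,-1,0,0,1],[-0.7,-0.8,0,0,1],[-0.3,-0.2,0,0,1],[0,0,0,0,1],[0,0,0,0,1]]]'

```text
time_s: 14.23
ee_pos: [436.9, 111.5, 129.0]
tcp_rot: [[0.414, -0.91, -0.011], [-0.909, -0.414, 0.039], [-0.04, -0.006, -0.999]]
ft_force: [-0.0, -0.3, -1.4]
width: 15.4
grip_force: 40.6
```

Run:
```python
from h import *
go((448.5,125.5),57,-65.5); s=readout.observe();print(np.round(s['tcp_rot'],3)[:,2],np.round(s['q'],2))
```

```text
t 14.23 pos [436.9 111.5 129. ] yaw -65.5 w 15.4 F [-0.  -0.3 -1.4] grip 40.6
turn -0.00 units; then x -0.32 y -0.66 z 2.88 units
[-0.011  0.039 -0.999] [-1.    0.16  0.75  2.18 -0.2   0.85 -2.84]
```

Joint 7 is at its limit, which is what tilts the tool. The oblong lid is symmetric, so I turn half round the other way.

Call:
move_arm --deltas '[[[0,0,0,-1,1],[0,0,0,-1,1],[0,0,0,-1,1],[0,0,0,-1,1],[0,0,0,-1,1],[0,0,0,-1,1],[0,0,0,-1,1],[0,0,0,-1,1],[0,0,0,-1,1],[0,0,0,-1,1],[0,0,0,-1,1],[0,0,0,-1,1]]]'

```text
time_s: 15.23
ee_pos: [436.5, 109.0, 129.0]
tcp_rot: [[0.995, -0.098, -0.012], [-0.097, -0.994, 0.04], [-0.016, -0.039, -0.999]]
ft_force: [-0.3, -0.9, -1.3]
width: 15.5
grip_force: 40.7
```

Call:
move_arm --deltas '[[[0,0,0,-1,1],[0,0,0,-1,1],[0,0,0,-1,1],[0,0,0,-1,1],[0,0,0,-1,1],[0,0,0,-1,1],[0,0,0,-1,1],[0,0,0,-1,1],[0,0,0,-1,1],[0,0,0,-1,1],[0,0,0,-1,1],[0,0,0,-1,1]]]'

```text
time_s: 16.23
ee_pos: [436.5, 109.0, 129.0]
tcp_rot: [[0.582, 0.813, -0.012], [0.813, -0.581, 0.04], [0.026, -0.033, -0.999]]
ft_force: [-0.0, 0.1, -0.6]
width: 15.2
grip_force: 40.7
```

Call:
move_arm --deltas '[[[0,0,0,-1,1],[0,0,0,-1,1],[0,0,0,-1,1],[0,0,0,-1,1],[0,0,0,-1,1],[0,0,0,-1,1],[0,0,0,-1,1],[0,0,0,-1,1],[0,0,0,-1,1],[0,0,0,-1,1],[0,0,0,-1,1],[0,0,0,-1,1]]]'

```text
time_s: 17.23
ee_pos: [436.6, 108.9, 129.1]
tcp_rot: [[-0.413, 0.911, -0.011], [0.91, 0.413, 0.04], [0.041, 0.006, -0.999]]
ft_force: [-0.0, 0.5, -0.5]
width: 15.5
grip_force: 40.7
```

Run:
```python
from h import *
s=readout.observe();print(np.round(s['tcp_rot'],3)[:,2],np.round(s['q'],2)); z=s['ee_pos'][2]-20.5
look('oblong_lid_mid',z+14,z+22); look('oblong_rim',42,42)
go((448.5,125.5),60,-65.3)
```

```text
[-0.011  0.04  -0.999] [-0.67  0.14  0.39  2.17 -0.13  0.85  0.22]
oblong_lid_mid conf 0.90 centre 436.6 109.3 size 113 75 yaw(long) -65.6
 tip 0.56 [252. 319.] [437.1 108.  130.6]
oblong_rim conf 0.65 centre 428.8 170.4 size 64 6 yaw(long) 24.3
 tip 0.60 [116. 623.] [640.7 290.4  42. ]
t 17.53 pos [437.1 110.3 129.3] yaw 114.2 w 15.1 F [ 0.3 -0.6 -1.2] grip 40.7
turn -0.10 units; then x 0.36 y 0.67 z 2.77 units
```

Call:
move_arm --deltas '[[[0.23,0.65,0,-0.1,1],[0,0,0,0,1],[0,0,0.6,0,1],[0,0,0.8,0,1],[0,0,0.6,0,1],[0,0,0.5,0,1],[0,0,0.27,0,1],[0,0,0,0,1],[0,0,0,0,1]]]'

```text
time_s: 18.28
ee_pos: [449.1, 125.7, 60.7]
tcp_rot: [[-0.42, 0.908, -0.011], [0.907, 0.42, 0.04], [0.041, 0.007, -0.999]]
ft_force: [-0.6, 0.5, -0.7]
width: 15.0
grip_force: 40.7
```

Run:
```python
from h import *
go((448.5,125.),57,-65.3)
im=imaging.grab_frame('scene'); cv2.imwrite('pics/s8.png',cv2.resize(im[160:240,305:415,::-1],None,fx=5,fy=5))
```

```text
t 18.28 pos [449.1 125.7  60.7] yaw 114.8 w 15.0 F [-0.6  0.5 -0.7] grip 40.7
turn 0.03 units; then x -0.02 y -0.03 z 0.15 units
```

View pics/s8.png

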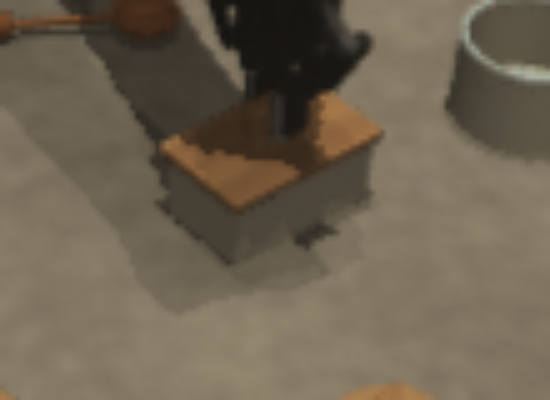

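The crop shows the oblong lid centred and aligned over its canister. I lower a touch, release and lift.

Call:
move_arm --deltas '[[[0,0,0.1,0,1],[0,0,0,0,1],[0,0,0,0,-1],[0,0,0,0,-1],[0,0,0,0,-1],[0,0,0,0,-1],[0,0,-0.6,0,-1],[0,0,-1,0,-1],[0,0,-1,0,-1],[0,0,-1,0,-1],[0,0,0,0,-1],[0,0,0,0,-1]]]'

```text
time_s: 19.33
ee_pos: [451.4, 122.9, 149.7]
tcp_rot: [[-0.42, 0.908, -0.007], [0.907, 0.42, 0.042], [0.041, 0.012, -0.999]]
ft_force: [-0.6, -0.4, 0.0]
width: 85.3
grip_force: 0.0
```

Run:
```python
from h import *
look('oblong_lid_mid',50,58); go((664,137),150,115); print(np.round(readout.observe()['tcp_rot'],3)[:,2])
```

```text
oblong_lid_mid conf 0.64 centre 451.1 123.9 size 118 74 yaw(long) -65.1
 tip 0.75 [207. 315.] [448.8 123.8  58. ]
t 19.48 pos [448.8 122.1 146.9] yaw 114.9 w 85.3 F [-0.9 -0.9 -0.2] grip 0.0
turn -0.03 units; then x -3.10 y 8.05 z -0.13 units
[-0.013  0.039 -0.999]
```

Call:
move_arm --deltas '[[[-0.4,1,0,0,-1],[-0.4,1,0,0,-1],[-0.4,1,0,0,-1],[-0.4,1,0,0,-1],[-0.4,1,0,0,-1],[-0.4,1,0,0,-1],[-0.4,1,0,0,-1],[-0.3,1,0,0,-1],[0,0,0,0,-1],[0,0,0,0,-1]]]'

```text
time_s: 20.32
ee_pos: [663.7, 135.9, 143.7]
tcp_rot: [[-0.42, 0.908, -0.014], [0.907, 0.42, 0.038], [0.041, 0.003, -0.999]]
ft_force: [-0.6, -0.1, 0.1]
width: 85.6
grip_force: 0.0
```

Run:
```python
from h import *
look('small_round_lid_mid',14,22,'w9.png'); go((664,137),19.5,115); print(np.round(readout.observe()['tcp_rot'],3)[:,2])
```

```text
small_round_lid_mid conf 0.74 centre 667.1 134.0 size 77 77 yaw(long) 70.4
 tip 0.68 [202. 320.] [665.5 135.8  22. ]
t 20.47 pos [662.2 135.8 144.8] yaw 114.8 w 85.6 F [0.4 0.7 0.2] grip 0.0
turn -0.03 units; then x 0.01 y 0.08 z 5.01 units
[-0.014  0.04  -0.999]
```

View pics/w9.png

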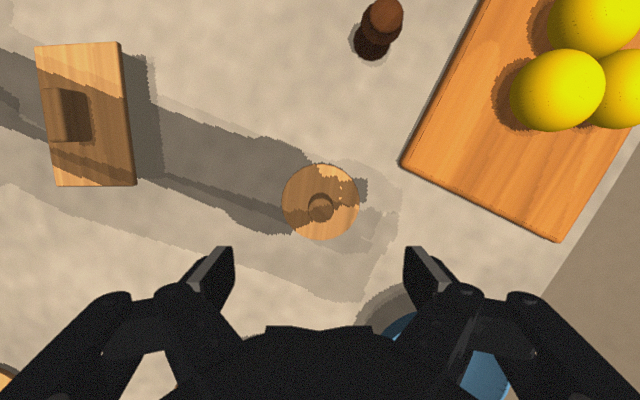

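The wrist picture shows the small round lid at (320,201) with its knob at (320,205), and clear space for the fingers on either side.

Call:
move_arm --deltas '[[[-0.31,0.11,0.5,0,-1],[0,0,1,0,-1],[0,0,1,0,-1],[0,0,1,0,-1],[0,0,1,0,-1],[0,0,0.5,0,-1],[0,0,0,0,1],[0,0,0,0,1],[0,0,0,0,1],[0,0,0,0,1],[0,0,0,0,1],[0,0,0,0,1]]]'

```text
time_s: 21.47
ee_pos: [670.2, 135.3, 23.4]
tcp_rot: [[-0.42, 0.908, -0.007], [0.907, 0.42, 0.041], [0.04, 0.011, -0.999]]
ft_force: [-0.2, 0.7, 5.1]
width: 22.3
grip_force: 39.6
```

Run:
```python
from h import *
s=readout.observe(); print(np.round(s['tcp_rot'],3)[:,2],np.round(s['q'],2)); go((530,443),140,115)
```

```text
[-0.007  0.041 -0.999] [-0.49  0.7   0.34  1.65 -0.35  0.86  0.44]
t 21.47 pos [670.2 135.3  23.4] yaw 114.8 w 22.3 F [-0.2  0.7  5.1] grip 39.6
turn -0.03 units; then x 13.52 y 0.12 z -4.67 units
```

Call:
move_arm --deltas '[[[0,0,-0.6,0,1],[0,0,-1,0,1],[0,0,-1,0,1],[0,0,-1,0,1],[0.5,0,-1,0,1],[1,0,0,0,1],[1,0,0,0,1],[1,0,0,0,1],[1,0,0,0,1],[1,0,0,0,1],[1,0,0,0,1],[1,0,0,0,1]]]'

```text
time_s: 22.47
ee_pos: [590.3, 301.6, 144.9]
tcp_rot: [[-0.42, 0.908, -0.01], [0.907, 0.42, 0.041], [0.041, 0.008, -0.999]]
ft_force: [-0.7, -0.8, -1.5]
width: 22.2
grip_force: 39.4
```

Call:
move_arm --deltas '[[[1,0,0,0,1],[0.7,0,0,0,1],[0,0,0,0,1],[0,0,0,0,1]]]'

```text
time_s: 22.8
ee_pos: [572.1, 341.0, 146.2]
tcp_rot: [[-0.423, 0.906, -0.011], [0.905, 0.423, 0.041], [0.042, 0.008, -0.999]]
ft_force: [0.3, -0.7, -0.8]
width: 22.6
grip_force: 39.4
```

Run:
```python
from h import *
s=readout.observe(); z=s['ee_pos'][2]-21; print(np.round(s['tcp_rot'],3)[:,2],np.round(s['q'],2))
look('small_round_rim',50,50,'w10.png'); look('small_round_lid_mid',z+14,z+22)
go((530,443),66,115)
```

```text
[-0.011  0.041 -0.999] [-0.85  0.5   0.36  1.65 -0.25  1.01  0.03]
small_round_rim conf 0.60 centre 539.9 443.9 size 67 67 yaw(long) -38.7
 tip 0.84 [ 78. 335.] [539.2 444.4  50. ]
small_round_lid_mid conf 0.73 centre 572.6 340.0 size 73 73 yaw(long) 70.0
 tip 0.75 [246. 316.] [572.1 337.8 147.2]
t 23.10 pos [574.1 337.  145.5] yaw 114.7 w 22.5 F [-0.3  0.8 -0. ] grip 39.4
turn -0.07 units; then x 4.59 y 0.19 z 3.18 units
```

View pics/w10.png

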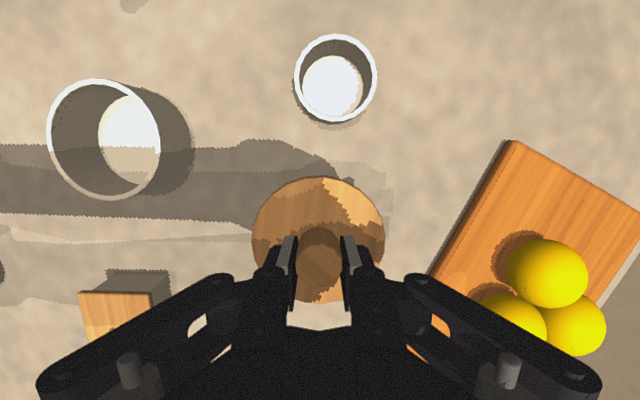

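The wrist picture shows the small canister rim at (335,78) and the held lid at (318,240). The big canister is at (105,140).

Call:
move_arm --deltas '[[[0.6,0,0,0,1],[1,0.1,0,0,1],[1,0.2,0,0,1],[1,0.2,0,0,1],[0.64,0.02,0,0,1],[0,0,0.5,0,1],[0,0,0.7,0,1],[0,0,0.7,0,1],[0,0,0.5,0,1],[0,0,0.4,0,1],[0,0,0.1,0,1],[0,0,0,0,1]]]'

```text
time_s: 24.1
ee_pos: [539.2, 442.5, 76.0]
tcp_rot: [[-0.419, 0.908, -0.012], [0.907, 0.419, 0.038], [0.04, 0.005, -0.999]]
ft_force: [0.2, 0.2, -0.2]
width: 22.6
grip_force: 39.4
```

Run:
```python
from h import *
go((539.7,443.7),67,115)
im=imaging.grab_frame('scene'); cv2.imwrite('pics/s11.png',cv2.resize(im[155:235,415:525,::-1],None,fx=5,fy=5))
```

```text
t 24.10 pos [539.2 442.5  76. ] yaw 114.8 w 22.6 F [ 0.2  0.2 -0.2] grip 39.4
turn -0.04 units; then x 0.03 y 0.04 z 0.36 units
```

View pics/s11.png

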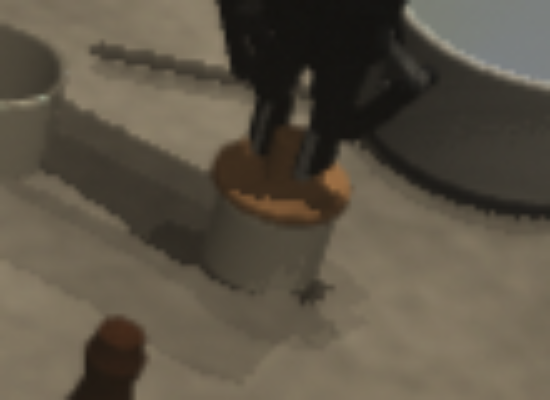

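The crop shows the small lid centred above its canister with a slight gap. I lower and release.

Call:
move_arm --deltas '[[[0,0,0.2,0,1],[0,0,0.08,0,1],[0,0,0,0,1],[0,0,0,0,-1],[0,0,0,0,-1],[0,0,0,0,-1],[0,0,0,0,-1],[0,0,-0.6,0,-1],[0,0,-1,0,-1],[0,0,-1,0,-1],[0,0,-1,0,-1],[0,0,0,0,-1]]]'

```text
time_s: 25.15
ee_pos: [544.8, 442.6, 168.8]
tcp_rot: [[-0.42, 0.908, -0.001], [0.907, 0.419, 0.049], [0.044, 0.02, -0.999]]
ft_force: [2.0, -0.3, 0.7]
width: 85.5
grip_force: 0.0
```

Run:
```python
from h import *
look('small_round_lid_mid',58,66); look('big_round_rim',60,60); go((390,-299),150,115)
im=imaging.grab_frame('scene'); cv2.imwrite('pics/s12.png',cv2.resize(im[155:235,415:525,::-1],None,fx=5,fy=5))
```

```text
small_round_lid_mid conf 0.95 centre 539.3 444.2 size 79 77 yaw(long) -41.2
 tip 0.71 [204. 310.] [538.5 442.1  66. ]
 tip 0.57 [251. 117.] [390.4 324.   66. ]
big_round_rim conf 0.59 centre 392.7 333.0 size 131 100 yaw(long) 66.3
 tip 0.60 [252. 119.] [387.6 320.3  60. ]
 tip 0.51 [204. 318.] [540.3 442.1  60. ]
t 25.45 pos [539.4 439.8 158.7] yaw 114.9 w 85.6 F [ 0.1  0.3 -0.1] grip 0.0
turn -0.03 units; then x -24.26 y -17.90 z 0.35 units
```

View pics/s12.png

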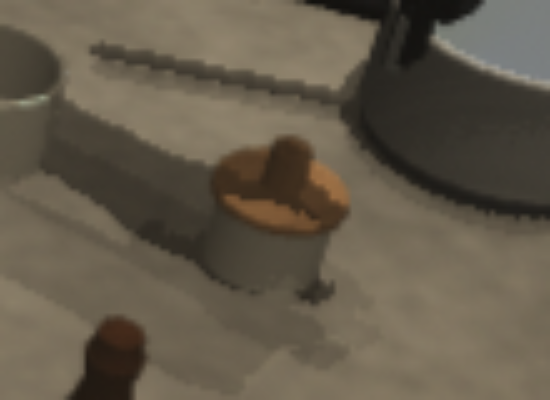

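The crop shows the small lid seated flat. Next is the big lid; the tool yaw stays as it is.

Call:
move_arm --deltas '[[[-0.5,-0.4,0,0,-1],[-1,-0.74,0,0,-1],[-1,-0.74,0,0,-1],[-1,-0.74,0,0,-1],[-1,-0.74,0,0,-1],[-1,-0.74,0,0,-1],[-1,-0.74,0,0,-1],[-1,-0.74,0,0,-1],[-1,-0.74,0,0,-1],[-1,-0.74,0,0,-1],[-1,-0.74,0,0,-1],[-1,-0.74,0,0,-1]]]'

```text
time_s: 26.5
ee_pos: [466.3, 88.4, 146.3]
tcp_rot: [[-0.42, 0.907, -0.012], [0.907, 0.42, 0.04], [0.041, 0.006, -0.999]]
ft_force: [0.6, -1.7, -0.0]
width: 85.3
grip_force: 0.0
```

Call:
move_arm --deltas '[[[-1,-0.74,0,0,-1],[-1,-0.74,0,0,-1],[-1,-0.74,0,0,-1],[-1,-0.74,0,0,-1],[-1,-0.74,0,0,-1],[-1,-0.74,0,0,-1],[-1,-0.74,0,0,-1],[-1,-0.74,0,0,-1],[-1,-0.74,0,0,-1],[-1,-0.74,0,0,-1],[-1,-0.74,0,0,-1],[-1,-0.74,0,0,-1]]]'

```text
time_s: 27.5
ee_pos: [391.0, -276.3, 132.6]
tcp_rot: [[-0.42, 0.907, -0.012], [0.907, 0.42, 0.041], [0.042, 0.007, -0.999]]
ft_force: [-0.0, -0.8, -0.4]
width: 85.2
grip_force: 0.0
```

Run:
```python
from h import *
s=readout.observe(); print(np.round(s['tcp_rot'],3)[:,2],np.round(s['q'],2))
go((390,-299),150,115)
```

```text
[-0.012  0.041 -0.999] [-0.13  0.25  0.76  2.09 -0.25  0.91  1.21]
t 27.50 pos [ 391.  -276.3  132.6] yaw 114.9 w 85.2 F [-0.  -0.8 -0.4] grip 0.0
turn -0.03 units; then x -0.81 y -0.42 z -0.70 units
```

Call:
move_arm --deltas '[[[-0.5,-0.3,-0.4,0,-1],[-0.3,-0.1,-0.3,0,-1],[0,0,0,0,-1],[0,0,0,0,-1]]]'

```text
time_s: 27.83
ee_pos: [392.7, -297.4, 150.3]
tcp_rot: [[-0.421, 0.907, -0.009], [0.906, 0.421, 0.041], [0.041, 0.009, -0.999]]
ft_force: [0.2, 0.3, -0.1]
width: 85.3
grip_force: 0.0
```

Run:
```python
from h import *
look('big_round_lid_mid',14,22); go((390,-299),19.5,115); s=readout.observe(); print(np.round(s['tcp_rot'],3)[:,2],np.round(s['q'],2))
im=imaging.grab_frame('wrist')
for d in tip_of('wrist','big_round_lid_mid')[:3]:
    r,c=map(int,d['pixel']); print(r,c,im[r-3:r+4,c-3:c+4].mean((0,1)))
```

```text
big_round_lid_mid conf 0.84 centre 387.2 -300.7 size 111 109 yaw(long) 24.7
big_round_lid_mid conf 0.69 centre 367.5 -435.5 size 94 46 yaw(long) -82.2
 tip 0.97 [299. 213.] [ 335.8 -445.2   22. ]
 tip 0.83 [200. 312.] [ 387.9 -299.8   22. ]
t 27.98 pos [ 392.1 -295.9  149.3] yaw 115.1 w 85.4 F [ 0.7  0.1 -0.1] grip 0.0
turn 0.01 units; then x -0.07 y -0.13 z 5.19 units
[-0.011  0.042 -0.999] [-0.1   0.25  0.77  2.05 -0.25  0.96  1.24]
306 215 [23.51020408 24.44897959 24.73469388]
```

Call:
move_arm --deltas '[[[-0.3,-0.28,0.6,0,-1],[0,0,1,0,-1],[0,0,1,0,-1],[0,0,1,0,-1],[0,0,1,0,-1],[0,0,0.6,0,-1],[0,0,0,0,1],[0,0,0,0,1],[0,0,0,0,1],[0,0,0,0,1],[0,0,0,0,1],[0,0,0,0,1]]]'

```text
time_s: 29.08
ee_pos: [388.2, -303.4, 20.9]
tcp_rot: [[-0.42, 0.907, -0.008], [0.907, 0.42, 0.039], [0.039, 0.009, -0.999]]
ft_force: [-0.0, 0.3, 5.3]
width: 22.6
grip_force: 39.2
```

Run:
```python
from h import *
s=readout.observe(); print(np.round(s['tcp_rot'],3)[:,2],np.round(s['q'],2)); go((391,326),150,115)
```

```text
[-0.008  0.039 -0.999] [ 0.05  0.49  0.63  2.11 -0.48  0.71  1.45]
t 29.08 pos [ 388.2 -303.4   20.9] yaw 114.9 w 22.6 F [-0.   0.3  5.3] grip 39.2
turn -0.03 units; then x 22.77 y 10.74 z -5.16 units
```

Call:
move_arm --deltas '[[[0,0,-0.6,0,1],[0,0,-1,0,1],[0,0,-1,0,1],[0,0,-1,0,1],[0.5,0.4,-1,0,1],[1,0.74,-0.5,0,1],[1,0.74,0,0,1],[1,0.74,0,0,1],[1,0.74,0,0,1],[1,0.74,0,0,1],[1,0.74,0,0,1],[1,0.74,0,0,1]]]'

```text
time_s: 30.08
ee_pos: [435.8, -77.9, 155.9]
tcp_rot: [[-0.42, 0.908, -0.01], [0.907, 0.42, 0.041], [0.041, 0.008, -0.999]]
ft_force: [1.3, -0.2, -0.8]
width: 22.4
grip_force: 39.7
```

Call:
move_arm --deltas '[[[1,0.74,0,0,1],[1,0.74,0,0,1],[0.5,0.7,0,0,1],[1,0.4,0,0,1],[1,0.4,0,0,1],[1,0.4,0,0,1],[1,0.4,0,0,1],[1,0.4,0,0,1],[1,0.4,0,0,1],[1,0.4,0,0,1],[1,0.4,0,0,1],[0.4,0.1,0,0,1]]]'

```text
time_s: 31.08
ee_pos: [445.3, 230.0, 168.2]
tcp_rot: [[-0.425, 0.905, -0.01], [0.904, 0.425, 0.043], [0.043, 0.009, -0.999]]
ft_force: [0.3, 0.6, -1.3]
width: 22.5
grip_force: 39.7
```

Call:
move_arm --deltas '[[[0,0,0,0,1],[0,0,0,0,1],[0,0,0,0,1]]]'

```text
time_s: 31.33
ee_pos: [446.1, 222.9, 167.4]
tcp_rot: [[-0.418, 0.909, -0.011], [0.908, 0.418, 0.039], [0.04, 0.006, -0.999]]
ft_force: [0.7, -0.4, -1.8]
width: 22.6
grip_force: 39.7
```

Run:
```python
from h import *
s=readout.observe(); z=s['ee_pos'][2]-21; print(np.round(s['tcp_rot'],3)[:,2],np.round(s['q'],2))
look('big_round_rim',60,60); look('big_round_lid_mid',z+14,z+22); look('big_round_rim',60,60,cam='top')
go((391,326),150,115)
```

```text
[-0.011  0.039 -0.999] [-0.89  0.17  0.4   2.04 -0.13  0.94  0.02]
big_round_rim conf 0.85 centre 386.3 318.6 size 99 99 yaw(long) 69.3
 tip 0.85 [ 73. 306.] [389.6 321.3  60. ]
big_round_lid_mid conf 0.85 centre 444.0 227.3 size 109 107 yaw(long) 68.0
 tip 0.89 [246. 319.] [445.8 225.4 168.4]
big_round_rim conf 0.74 centre 374.1 356.3 size 76 31 yaw(long) 8.5
 tip 0.80 [235. 190.] [378.6 320.1  60. ]
t 31.78 pos [446.1 224.9 167.7] yaw 114.8 w 22.6 F [ 0.1 -0.1 -2.1] grip 39.7
turn -0.04 units; then x 4.60 y -0.29 z 0.71 units
```

Call:
move_arm --deltas '[[[0.6,-0.07,0,0,1],[1,-0.1,0,0,1],[1,-0.2,0,0,1],[1,-0.2,0,0,1],[0.65,0,0,0,1],[0,0,0.6,0,1],[0,0,0.8,0,1],[0,0,0.8,0,1],[0,0,0.6,0,1],[0,0,0.5,0,1],[0,0,0.2,0,1],[0,0,0,0,1]]]'

```text
time_s: 32.78
ee_pos: [386.6, 318.4, 83.2]
tcp_rot: [[-0.42, 0.907, -0.013], [0.907, 0.42, 0.038], [0.04, 0.004, -0.999]]
ft_force: [0.4, -0.3, -0.9]
width: 22.6
grip_force: 39.6
```

Run:
```python
from h import *
go((387.5,319.7),76,115)
im=imaging.grab_frame('scene'); z=readout.observe()['ee_pos'][2]-21
rect('scene','big_round_lid_mid',z+10); rect('scene','big_round_rim',60)
print([np.round(proj('scene',(387.5,319.7,60))),np.round(proj('scene',(387.5,319.7,0)))])
```

```text
t 32.78 pos [386.6 318.4  83.2] yaw 114.9 w 22.6 F [ 0.4 -0.3 -0.9] grip 39.6
turn -0.03 units; then x 0.03 y 0.06 z 0.29 units
big_round_lid_mid conf 0.89 centre 386.2 320.4 size 114 110 yaw(long) -30.5
big_round_lid_mid conf 0.81 centre 417.6 -428.1 size 107 106 yaw(long) -36.2
big_round_rim conf 0.86 centre 450.1 283.6 size 99 97 yaw(long) 58.6
[array([167., 413.]), array([182., 410.])]
```

Call:
move_arm --deltas '[[[0.03,0.03,0.15,0,1],[0,0,0.1,0,1],[0,0,0,0,1],[0,0,0,0,-1],[0,0,0,0,-1],[0,0,0,0,-1],[0,0,0,0,-1],[0,0,-0.6,0,-1],[0,0,-1,0,-1],[0,0,-1,0,-1],[0,0,-1,0,-1],[0,0,0,0,-1]]]'

```text
time_s: 33.93
ee_pos: [392.2, 319.2, 173.6]
tcp_rot: [[-0.419, 0.908, -0.003], [0.907, 0.419, 0.048], [0.045, 0.017, -0.999]]
ft_force: [1.3, -0.5, 1.2]
width: 85.3
grip_force: 0.0
```

Run:
```python
from h import *
go((387.5,319.7),160,115)
look('big_round_lid_mid',68,76); 
imaging.grab_frame('scene')
rect('scene','big_round_lid_mid',68);rect('scene','small_round_lid_mid',58);rect('scene','square_lid_mid',58);rect('scene','oblong_lid_mid',50)
for n in('salt_mid','pepper_mid'): print(n,[(round(d['conf'],2),np.round(at_z('scene',*d['pixel'],35))) for d in tip_of('scene',n)[:1]])
```

```text
t 33.93 pos [392.2 319.2 173.6] yaw 114.8 w 85.3 F [ 1.3 -0.5  1.2] grip 0.0
turn -0.03 units; then x 0.10 y -0.16 z 0.55 units
big_round_lid_mid conf 0.86 centre 386.4 322.6 size 110 110 yaw(long) 71.3
 tip 0.74 [149. 518.] [532.  441.3  76. ]
 tip 0.57 [204. 309.] [384.5 319.3  76. ]
big_round_lid_mid conf 0.90 centre 388.3 321.2 size 120 111 yaw(long) -49.5
big_round_lid_mid conf 0.58 centre 410.0 -431.3 size 104 100 yaw(long) 3.3
small_round_lid_mid conf 0.62 centre 536.2 442.2 size 88 81 yaw(long) 0.0
small_round_lid_mid conf 0.32 centre 670.0 277.1 size 95 36 yaw(long) -38.7
square_lid_mid conf 0.74 centre 675.9 -104.5 size 99 99 yaw(long) -52.1
oblong_lid_mid conf 0.80 centre 449.9 123.5 size 122 85 yaw(long) -64.4
salt_mid [(0.68, array([ 662., -104.,   35.]))]
pepper_mid [(0.52, array([633., 290.,  35.]))]
```

```bash
python3 -c "
from plant import job
print(job.close_job())"
```

```text
the job is handed in; nothing more can be done
None
```

All four lids were placed on their matching canisters and the job was handed in at about 34 s. The big round lid's fit was checked only by measurement because the picture allowance had run out, and no verdict came back.

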